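# Draw the pump plungers and send them through the washer

### The job

Service the dispenser pump: draw every ceramic plunger straight out of its bore without forcing it sideways, and lay each one in a notch of its own across the two combs of the wash tray. Then swing the yellow lane stop fully up out of the way, push the loaded tray along the rollers until it is fully home in the washer's bay, and press the green start button. Leave the other things on the bench where they are.

Things in the scene. Friction and masses are not known exactly. Their poses are not given: they have to be found in the camera images.
- plunger1: pump plunger, 51 g: white ceramic rod 12 mm thick, 95 mm long, blue square head on one end. Origin on its axis at the balance point, x from head to tip: head (22 mm long, 20 x 20 mm) at x = -57 to -35 mm, middle -46; rod at x = -35 to 60 mm. If present (else None) it starts in bore 1, 67 to 83 mm of it inside, head 13 to 28 mm clear of the pump's front
- plunger2: same kind of plunger as plunger1; if present it starts in bore 2 of the pump (None if absent)
- plunger3: same kind of plunger as plunger1; if present it starts in bore 3 of the pump (None if absent)
- plunger4: same kind of plunger as plunger1; if present it starts in bore 4 of the pump (None if absent)
- plunger5: same kind of plunger as plunger1; if present it starts in bore 5 of the pump (None if absent)
- pump: dispenser pump module, fixed, cream with a lime stripe, 280 mm wide, bored block 90 mm deep and 125 mm high, fittings on top to 139 mm. Origin on the table under the middle of the bored block; x points from its front face (x = -45 mm, towards the robot, where the plunger heads stick out) to the rear, z up
- pump_bore3 (a point): mouth of the middle bore in the pump's front face (pump x = -45, y = 0, z = 85 mm). Five level bores 13.5 mm wide, 90 mm long run from the face along the pump's x, at pump y = -108, -54, 0, 54, 108 mm (bores 1 to 5), all 85 mm above the table. A plunger is clear of its bore once its origin is at pump x < -105 mm
- tray: loose steel wash tray on the rollers, 0.6 to 1 kg, 164 (x) by 218 (y) mm, rim 22 mm high, floor 4 mm. Origin at the centre of its underside, axes as the washer's. It starts at washer y = 215 to 255 mm. Two black combs run along y at x = -20 and 20 mm (5 mm thick): bars to 22 mm, teeth to 36 mm above the underside
- tray_notch1 (a point): rest point of a rod's axis in the first of the tray's four notches, midway between the combs (tray x = 0, y = -69, z = 28 mm). Notches are 24 mm wide, at tray y = -69, -23, 23, 69 mm; a rod lies along the tray's x across both combs, its head beyond the combs at either end, clear of floor and rim
- tray_handle (a point): middle of the tray's bar handle: 8 mm round steel bar, 90 mm long along the tray's x, 46 mm out from the tray's +y rim (tray x = 0, y = 154, z = 16 mm)
- washer: tabletop parts washer, fixed, cream, with a bay under a clear hood (160 to 165 mm high, over washer y < 20 mm; side walls 90 mm high from there to the mouth) and a roller in-feed. Origin on the table under the tray's centre when it is fully home against the bay's back stop; z up. Pushing the tray towards the washer's -y carries it in
- lane_end (a point): open end of the roller lane at table height (washer x = 0, y = 400 mm). The lane runs along the washer's y into the bay (mouth at y = 62 mm). Rollers turn freely, tops 52 mm above the table; guide rails 66 mm high, inner faces at washer x = -84.5 and 84.5 mm
- stop (a joint): lane stop: a yellow paddle on a stiff hinge at the far (+x) rail of the lane, lying across the lane between tray and bay so the tray cannot pass. 0 = down across the lane, grows as it is swung up, 1.6 rad = fully up, beside the lane; it stays where it is left. The tray passes when it is above 1.4
- stop_grip (a point): the place to hold the stop: on its black round grip bar (14 mm thick), which stands out 36 mm from the yellow paddle towards the bay, along the washer's y; this point is at washer x = 45, y = 70, z = 94 mm when down. It swings with the stop about stop_hinge, up and away towards the washer's +x (from 22 degrees above level when down)
- stop_hinge (a point): centre of the stop's hinge (washer x = 100, y = 95, z = 72 mm), axis along the washer's y, 59 mm from the axis of the grip bar; takes about 2 N at the grip bar to swing
- start (a joint): travel of the washer's green start button, 0 when up, 0.006 m fully down (5 N); springs back
- start_top (a point): centre of the top of the green start button, 28 mm in diameter, facing up, on the control pod beside the lane, on the robot's side
- reagent: amber reagent bottle, 56 mm in diameter, 130 mm high, a bystander; origin under its centre
- dish: white ceramic dish, 70 mm in diameter, 30 mm high, a bystander; origin under its centre
- driver: screwdriver 160 mm long lying on the table, a bystander; origin beneath its middle, x along it
- tuberack: orange tube rack, 50 x 100 mm, 61 mm high, a bystander; origin under its centre
- tipbox: black tip box with clear lid, 122 x 83 mm, 65 mm high, a bystander; origin under its centre
- jar: small jar with yellow cap, 52 mm in diameter, 65 mm high, a bystander; origin under its centre

How it is judged:
By the outcome, as a careful person would: the job done as asked, in the order asked, and still so for the second after the job is handed in, with the robot touching nothing.
Of plunger1, plunger2, plunger3, plunger4, plunger5 only 3 to 4 are there at a start; the rules pass over those that are not, and their reading is None.
At some moment in a run one of tray may be knocked a few centimetres aside while the robot is not near it.
Once in a run the grip may slacken for a moment while it holds something.
It also fails if it takes over 208 s, if anything falls off the work surface, if the arm or the gripper's body presses on something with over 40 N, if the wrist force passes 120 N, or if a joint passes its speed limit or range.

### The arm

A 6-joint arm with a two-finger parallel gripper is mounted at the origin on the work surface. World frame = base frame: x ahead of the robot, y to its left, z up, the work surface at z = 0. Lengths are in mm, angles in degrees, forces in N, time in s.
With the tool pointing down it reaches from about 300 to 850 mm from the base axis. Payload 4.2 kg.
Tool frame: the origin (TCP) lies between the finger pads; the fingertips stand 11 mm ahead of it and the grasp point (between the pads) lies 8 mm behind it (env.tips_ahead is the distance from the TCP to the fingertips, in mm); z points along the fingers, y is the line along which they close (so a half turn about z gives the same grasp; the last joint's range is limited). The gripper opens to 91 mm and grips with 3 to 60 N. Pads are 32 mm wide; open, the fingers measure 118 mm over their backs; the gripper's body (76 mm by 178 mm) begins 60 mm behind the grasp point.
Start: joints at [65.317, 18.312, 89.639, -0, 72.044, -1.146], TCP at [229.626, 527.176, 224.976] pointing down, gripper open.
Joint ranges: [-177.97, 177.97], [-48.28, 115.42], [12.27, 149.76], [-77.06, 257.06], [2.81, 150.46], [-146.56, 146.56]. Speed limits (degrees/s): [147.25, 147.25, 180, 180, 180, 180].

### API

Orientations are given as [roll, pitch, yaw] about the fixed x, y, z axes, in that order (R = Rz(yaw) Ry(pitch) Rx(roll)).
In Python, from workcell import env, cams gives the robot as it stands.
- The arm moves only by the tool step_arm, never from a script. Its arguments are lists of equal length, an entry for each row: "linear": the shift along the tool's x, y, z in units of 30 cm (1.0 is 30 cm), a list of three; "turn": the turn about the tool's z in units of 360 degrees (1.0 is 360 degrees). In form: {"linear": [[tx, ty, tz], ...], "turn": [turn, ...]}. A call has 1 to 20 rows; each row is the pose to reach, as a shift and turn from the pose commanded when the call began, along the tool's axes at that moment, turning the shorter way round; what a row does not reach only later rows make up. A row lasts 1/8 s, in which the tool goes at most 62.5 mm and 10.7 degrees, less where a joint would pass 70% of its speed; a pose out of reach is approached as far as the arm can. A call with a number of a shift or a turn outside -1 to 1 is refused whole. A call with a gripper value outside its range is refused whole. "fingers" is the closure, from -1 (fully open) to 1 (shut), so that 0 is half open, set as the call begins (left out, the last holds). The fingers move at their own pace and stop on an object; "force" is the grip in N (left out, the last holds). Time passes only in rows, so rows that repeat a pose let the fingers close. It gives the time, the measured TCP pose, the force, the opening and the grip force at its end, in the units of the state.
- env.state(): the state, without advancing time (a new reading comes with each control period).
- cams.grab_frame(name): name is "scene" or "top"; returns a dict with "color" (420x560x3 uint8, blue, green, red), "fx", "fy", "cx", "cy" (pixels), "extrinsics" (4x4, takes a point from camera to world coordinates). Camera axes: x right, y down, z forward; pixel columns grow to the right and rows downward; lengths in mm; the calibration is good to about 2 mm. A picture is of the moment at which its call begins. There is no depth.
- env.job_done(): hands the job in; it is judged then, once.
The state is a dict: "time_s": time; "qpos": joint angles; "qvel": joint speeds; "effort": joint torques, N m; "ee_pos": TCP position; "ee_rot": TCP orientation; "force": force on the tool from outside, world axes, zero at the start; "torque": the same for the moment, N m; "gripper_width": finger opening in mm; "gripper_force": force on a finger pad.
Only numpy, scipy, OpenCV 4.12 (cv2) and the standard library are available. Lean on these libraries where they do the work, as an engineer would, in place of code of your own. Each camera call takes 0.05 s, during which the arm holds its last target. There are 200 camera calls.

## Working session

There is one attempt and no reset: what is moved stays moved. The work goes in short steps, Python scripts to look and compute and a tool call to move; the robot and the scene stay as the last step left them, time stands still between calls to the robot, and variables do not carry over. Pictures are saved under pics/ and viewed, at most 14 in all, crops included, and the job is handed in when it is done.

Besides the shell and the picture viewer there is one more tool, called in YAML: its name, and indented under it one key for each argument. step_arm: Moves the arm, as the interface text tells. Its arguments: {"type":"object","properties":{"linear":{"type":"array"},"turn":{"type":"array"},"fingers":{"type":"number"},"force":{"type":"number"}},"required":["linear","turn"]}

```bash
mkdir -p pics; ls
cat > h.py <<'E'
import numpy as np, cv2
from workcell import env, cams
def snap(n,f):
    g=cams.grab_frame(n); cv2.imwrite('pics/'+f+'.png',g['color']); np.savez('pics/'+f+'.npz',**{k:g[k] for k in('fx','fy','cx','cy','extrinsics')}); return g
E
python3 - <<'E'
from h import *
for n in('scene','top'):
    g=snap(n,n+'0'); print(n,g['fx'],g['fy'],g['cx'],g['cy']);print(np.round(g['extrinsics'],3).tolist())
print(env.state()); print(env.tips_ahead)
E
```

```text
pics
scene 409.0085551269667 409.0085551269667 271.76360906960946 206.34124961258036
[[-0.898, 0.318, -0.303, 870.459], [0.439, 0.618, -0.653, 692.052], [-0.021, -0.719, -0.695, 803.669], [0.0, 0.0, 0.0, 1.0]]
top 470.81410607285994 470.81410607285994 283.5948509931456 210.91369680615944
[[-0.011, -0.993, 0.119, 369.933], [-1.0, 0.011, 0.001, 38.931], [-0.002, -0.119, -0.993, 1442.916], [0.0, 0.0, 0.0, 1.0]]
{'time_s': 0.1, 'qpos': array([ 6.53165930e+01,  1.83457561e+01,  8.96983782e+01,  7.92219135e-06,
        7.20443238e+01, -1.14705314e+00]), 'qvel': array([-0.07115994, -0.04814574, -0.2101141 , -0.00189057, -0.00588705,
       -0.06287329]), 'effort': array([ 7.52868600e-04, -4.13332558e+01, -2.32507360e+01,  7.27550103e-02,
        4.22957540e-02, -7.57035787e-05]), 'ee_pos': array([229.4448375 , 526.76779309, 224.23365357]), 'ee_rot': array([-1.79911560e+02, -1.77833112e-03,  1.56463642e+02]), 'force': array([-1.44544175,  0.78549138,  0.56227246]), 'torque': array([ 0.02218518,  0.03354235, -0.00049016]), 'gripper_force': 0.0, 'gripper_width': 91.01962864939625}
11.0
```

View pics/scene0.png

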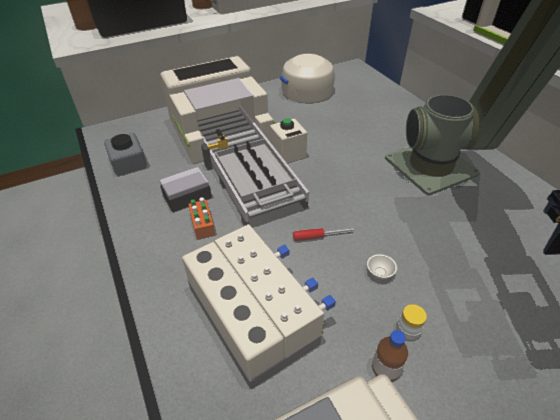

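View pics/top0.png

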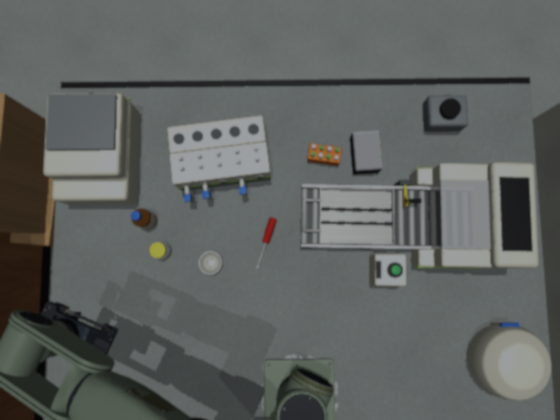

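The top view shows three plunger heads at (187,197), (206,193) and (243,188), probably bores 5, 4 and 2. The tray spans x 305–398, y 185–248, the stop is at (406,197), and the button is at (396,270). Next I'll look closer.

Run:
```python
from h import *
t=cv2.imread('pics/top0.png'); s=cv2.imread('pics/scene0.png')
a=cv2.resize(t[105:205,160:280],(480,400),interpolation=3)
b=cv2.resize(t[170:290,295:455],(800,600),interpolation=3)
cv2.imwrite('pics/b.png',b)
c=cv2.resize(s[225:375,180:340],(800,600)[:1]*1+(750,),interpolation=3)
cv2.imwrite('pics/a.png',np.hstack([cv2.resize(t[105:205,160:280],(480,400),interpolation=3),cv2.resize(s[220:380,180:340],(320,320),interpolation=3)[:, :].repeat(1,0) if 0 else cv2.copyMakeBorder(cv2.resize(s[225:375,180:340],(320,300),interpolation=3),0,100,0,0,0)]))
for im,n in((t,'top'),(s,'scene')):
    h=cv2.cvtColor(im,40)
    for nm,lo,hi in(('blue',(105,140,60),(125,255,255)),('green',(50,100,40),(85,255,255)),('yellow',(18,130,80),(32,255,255))):
        m=cv2.inRange(h,lo,hi); k,l,st,ce=cv2.connectedComponentsWithStats(m)
        print(n,nm,[(st[i].tolist(),ce[i].round(1).tolist()) for i in range(1,k) if st[i][4]>12])
```

```text
top blue [([239, 187, 7, 6, 33], [242.5, 189.8]), ([202, 191, 8, 7, 40], [205.7, 194.0]), ([184, 195, 8, 6, 41], [187.4, 197.4]), ([131, 212, 10, 8, 63], [135.5, 215.4]), ([501, 323, 18, 4, 57], [509.2, 324.2])]
top green [([391, 265, 10, 10, 88], [395.5, 269.5])]
top yellow [([404, 185, 4, 15, 41], [405.0, 192.5]), ([150, 243, 16, 14, 170], [157.4, 249.7])]
scene blue [([280, 76, 8, 6, 17], [283.4, 78.6]), ([278, 245, 11, 9, 56], [282.9, 249.0]), ([306, 278, 12, 10, 68], [311.1, 282.4]), ([323, 295, 12, 11, 80], [328.3, 300.2]), ([391, 330, 14, 14, 149], [397.6, 336.8])]
scene green [([0, 0, 75, 174, 7302], [24.1, 96.9]), ([283, 119, 8, 5, 32], [286.6, 120.8]), ([68, 139, 4, 9, 13], [69.6, 143.2]), ([190, 199, 5, 5, 15], [192.3, 201.1]), ([205, 216, 4, 4, 13], [206.4, 217.4])]
scene yellow [([208, 138, 20, 11, 119], [219.4, 144.0]), ([403, 305, 24, 23, 420], [413.8, 315.5])]
```

View pics/a.png

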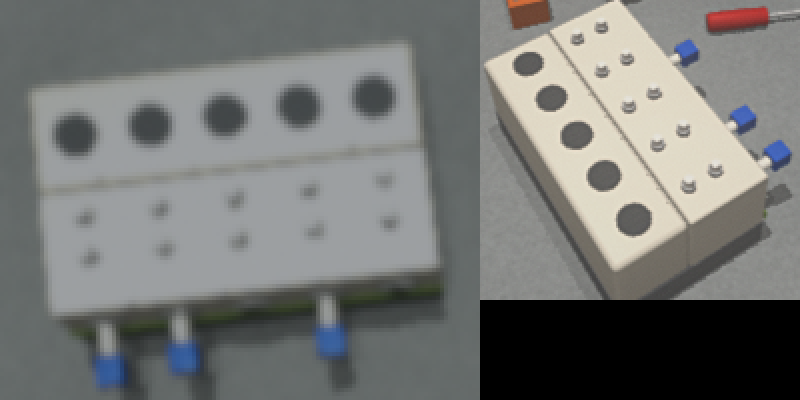

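View pics/b.png

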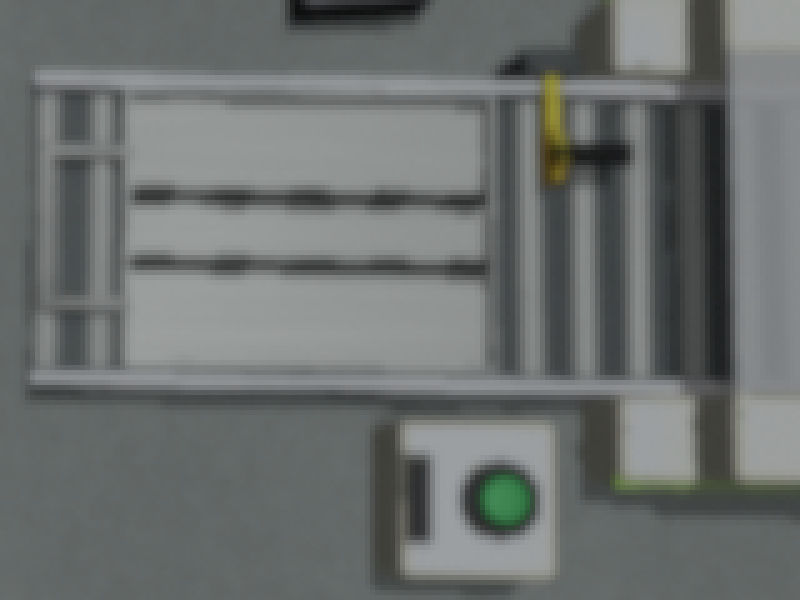

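The crops show the block's front top edge running from (172.5,183.8) to (270,172), with three heads in front of it. In the second crop the tray combs run along y=193→203 and y=262→268. The grip bar goes from (570,155) to (628,155).

```bash
cat >> h.py <<'E'
def load(f): return dict(np.load('pics/'+f+'.npz'))
def ray(g,uv):
    d=g['extrinsics'][:3,:3]@np.array([(uv[0]-g['cx'])/g['fx'],(uv[1]-g['cy'])/g['fy'],1.]); return g['extrinsics'][:3,3],d
def atz(g,uv,z):
    o,d=ray(g,uv); return o+d*(z-o[2])/d[2]
def tri(g1,a,g2,b):
    M=[];v=[]
    for g,u in((g1,a),(g2,b)):
        o,d=ray(g,u); d=d/np.linalg.norm(d); P=np.eye(3)-np.outer(d,d); M.append(P); v.append(P@o)
    return np.linalg.solve(sum(M),sum(v))
def proj(g,p):
    q=np.linalg.inv(g['extrinsics'])@np.append(p,1); return np.array([g['fx']*q[0]/q[2]+g['cx'],g['fy']*q[1]/q[2]+g['cy']])
E
python3 - <<'E'
from h import *
T=load('top0');S=load('scene0'); r=lambda v:np.round(v,1).tolist()
for a,b in(((242.5,189.8),(282.9,249)),((205.7,194),(311.1,282.4)),((187.4,197.4),(328.3,300.2))):
    print('head',r(tri(T,a,S,b)),r(atz(T,a,94)))
print('btn',r(tri(T,(395.5,269.5),S,(286.6,120.8))))
ca=lambda x,y:(160+x/4-.4,105+y/4-.4); cb=lambda x,y:(295+x/5-.4,170+y/5-.4)
for n,p in(('fl',(50,315)),('fr',(440,268)),('sl',(38,190)),('sr',(425,147))): print(n,r(atz(T,ca(*p),125)))
for n,p,z in(('c1l',(132,193),88),('c1r',(487,203),88),('c2l',(132,262),88),('c2r',(487,268),88),('rimL',(120,230),74),('rimR',(494,235),74),('railUL',(35,96),66),('railUR',(680,104),66),('railLL',(35,370),66),('railLR',(680,380),66),('grip0',(570,155),94),('grip1',(630,155),94),('hingeend',(552,78),80),('handle',(45,230),68),('laneendU',(33,85),66),('laneendL',(30,378),66)): print(n,r(atz(T,cb(*p),z)))
E
```

```text
head [597.0, 158.7, 89.6] [595.0, 159.1, 94.0]
head [585.6, 266.1, 88.6] [583.9, 265.8, 94.0]
head [576.3, 319.3, 88.2] [574.5, 318.8, 94.0]
btn [362.7, -271.4, 116.9]
fl [610.6, 356.4, 125.0]
fr [641.5, 79.1, 125.0]
sl [701.5, 366.5, 125.0]
sr [729.9, 89.2, 125.0]
c1l [539.4, -68.0, 88.0]
c1r [531.3, -273.6, 88.0]
c2l [499.2, -67.2, 88.0]
c2r [493.5, -272.1, 88.0]
rimL [519.5, -61.7, 74.0]
rimR [514.1, -280.2, 74.0]
railUL [600.7, -13.5, 66.0]
railUR [591.7, -395.0, 66.0]
railLL [438.6, -11.0, 66.0]
railLR [428.7, -387.2, 66.0]
grip0 [558.0, -321.2, 94.0]
grip1 [557.6, -355.9, 94.0]
hingeend [605.7, -316.3, 80.0]
handle [520.6, -18.1, 68.0]
laneendU [607.3, -12.4, 66.0]
laneendL [434.0, -8.0, 66.0]
```

```bash
cat >> h.py <<'E'
PY=6.4; WY=-1.5
def rot(d): a=np.radians(d); return np.array([[np.cos(a),-np.sin(a)],[np.sin(a),np.cos(a)]])
PO=np.array([671.,221.3]); WO=np.array([509.3,-411.])
def pump(x,y): return PO+rot(PY)@[x,y]
def wash(x,y): return WO+rot(WY)@[x,y]
def plan(*tg):
    s=env.state(); p=s['ee_pos']; y=s['ee_rot'][2]
    print('t',s['time_s'],'p',p.round(1),'yaw',round(y,2),'F',s['force'].round(1),'w',round(s['gripper_width'],1),'j',s['qpos'].round(0))
    a=np.radians(y); X=np.array([np.cos(a),np.sin(a),0]);Y=np.array([np.sin(a),-np.cos(a),0])
    for x,yy,z,w in tg:
        d=np.array([x,yy,z])-p
        print([round(d@X/300,4),round(d@Y/300,4),round(-d[2]/300,4)],'turn',round(-((w-y+180)%360-180)/360,4),'| dist',round(np.linalg.norm(d)))
E
python3 - <<'E'
from h import *
h5=pump(-45-38,108);print(h5, pump(-45-34.6,54),pump(-45-35,-54), wash(0,240))
plan((*h5,190,186.4),(*h5,100,186.4))
E
```

```text
[576.47861803 319.3750139 ] [585.8767513  266.09054063] [597.51788881 158.71901779] [ 515.58246759 -171.08224201]
t 0.1 p [229.4 526.8 224.2] yaw 156.46 F [-1.4  0.8  0.6] w 91.0 j [65. 18. 90.  0. 72. -1.]
[np.float64(-1.3366), np.float64(-0.1719), np.float64(0.1141)] turn -0.0832 | dist 406
[np.float64(-1.3366), np.float64(-0.1719), np.float64(0.4141)] turn -0.0832 | dist 423
```

step_arm:
  linear:
    - [-0.2,-0.026,0.016]
    - [-0.4,-0.05,0.03]
    - [-0.6,-0.08,0.05]
    - [-0.8,-0.1,0.06]
    - [-1,-0.13,0.08]
    - [-1,-0.13,0.08]
  turn: [-0.02,-0.04,-0.06,-0.0832,-0.0832,-0.0832]
  fingers: 0
  force: 20

```text
time_s: 0.85
ee_pos: [491.9, 368.8, 199.6]
ee_rot: [-179.9, -0.1, -173.9]
force: [-0.9, 0.7, -0.8]
gripper_width: 45.7
gripper_force: 0.0
```

Run:
```python
from h import *
h5=pump(-45-38,108)
plan((*h5,160,186.4),(*h5,115,186.4))
```

```text
t 0.85 p [491.9 368.8 199.6] yaw -173.89 F [-0.9  0.7 -0.8] w 45.7 j [ 36.  23.  86.  -0.  71. -60.]
[np.float64(-0.2629), np.float64(-0.194), np.float64(0.1319)] turn -0.0008 | dist 106
[np.float64(-0.2629), np.float64(-0.194), np.float64(0.2819)] turn -0.0008 | dist 129
```

step_arm:
  linear:
    - [-0.13,-0.1,0.06]
    - [-0.26,-0.19,0.13]
    - [-0.263,-0.194,0.22]
    - [-0.263,-0.194,0.282]
    - [-0.263,-0.194,0.282]
  turn: [-0.001,-0.001,-0.001,-0.001,-0.001]

```text
time_s: 1.48
ee_pos: [572.1, 322.7, 114.5]
ee_rot: [-179.9, -0.3, -173.2]
force: [-0.0, 0.4, -0.2]
gripper_width: 45.8
gripper_force: 0.0
```

Run:
```python
from h import *
h5=pump(-45-38,108)
plan((*h5,78,186.4))
g=snap('scene','s1'); t=snap('top','t1')
a=cv2.resize(g['color'][200:340,240:380],(560,560),interpolation=3)
b=cv2.resize(t['color'][150:210,160:220],(240,240),interpolation=3)
cv2.imwrite('pics/c.png',np.hstack([a,cv2.copyMakeBorder(b,0,320,0,0,0)]))
```

```text
t 1.475 p [572.1 322.7 114.5] yaw -173.18 F [-0.   0.4 -0.2] w 45.8 j [ 28.  30.  87.   0.  63. -68.]
[np.float64(-0.0132), np.float64(-0.0129), np.float64(0.1216)] turn 0.0012 | dist 37
```

View pics/c.png

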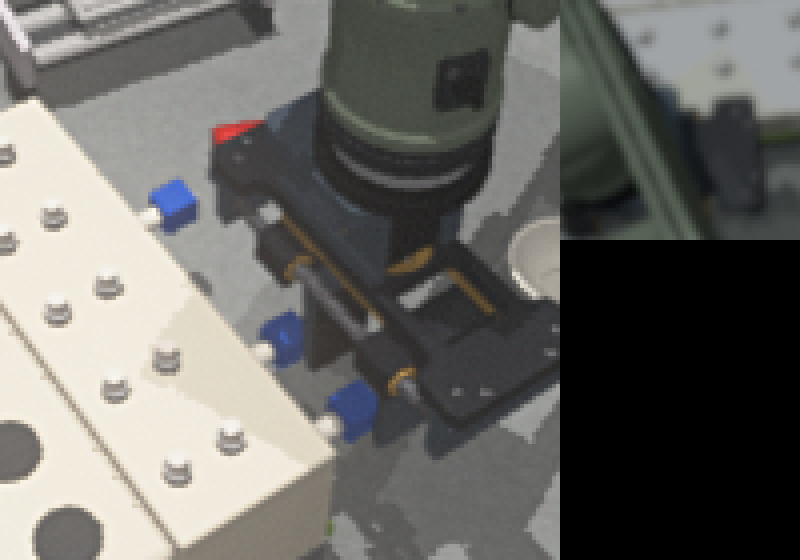

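The gripper is open above the bore 5 head at crop position (355,405) and straddles it. I'll check that it has settled.

Run:
```python
from h import *
h5=pump(-45-38,108)
plan((*h5,78,186.4))
T=load('t1');S=load('s1')
p=env.state()['ee_pos']; print(proj(S,p-[0,0,11]),proj(S,[*h5,95]))
```

```text
t 1.575 p [573.6 323.5 116.9] yaw -173.17 F [0.4 0.1 0.1] w 45.6 j [ 28.  30.  87.   0.  63. -68.]
[np.float64(-0.0078), np.float64(-0.0147), np.float64(0.1298)] turn 0.0012 | dist 39
[331.74920093 296.39599404] [329.01878402 298.46389387]
```

step_arm:
  linear:
    - [-0.007,-0.012,0.04]
    - [-0.007,-0.012,0.09]
    - [-0.007,-0.012,0.128]
    - [-0.007,-0.012,0.128]
    - [-0.007,-0.012,0.128]
  turn: [0.001,0.001,0.001,0.001,0.001]

```text
time_s: 2.2
ee_pos: [576.7, 319.4, 78.1]
ee_rot: [180.0, 0.0, -173.6]
force: [-0.2, 1.1, 0.4]
gripper_width: 45.4
gripper_force: 0.0
```

step_arm:
  linear:
    - [0,0,0]
    - [0,0,0]
    - [0,0,0]
    - [0,0,0]
    - [0,0,0]
  turn: [0,0,0,0,0]
  fingers: 0.8
  force: 5

```text
time_s: 2.82
ee_pos: [576.6, 319.4, 78.1]
ee_rot: [180.0, 0.0, -173.6]
force: [-0.2, 1.2, 0.9]
gripper_width: 20.3
gripper_force: 5.0
```

step_arm:
  linear:
    - [0,0,0]
    - [0.02,0,0]
    - [0.06,0,0]
    - [0.1,0,0]
    - [0.15,0,0]
    - [0.2,0,0]
    - [0.25,0,0]
    - [0.3,0,0]
    - [0.35,0,0]
    - [0.37,0,0]
    - [0.37,0,0]
  turn: [0,0,0,0,0,0,0,0,0,0,0]
  force: 30

```text
time_s: 4.2
ee_pos: [466.0, 306.9, 78.1]
ee_rot: [180.0, 0.0, -173.6]
force: [0.2, 0.1, -0.6]
gripper_width: 19.8
gripper_force: 30.0
```

```bash
cat >> h.py <<'E'
import json
class C:
    """commanded pose kept in cmd.json"""
    def __init__(s): s.p=json.load(open('cmd.json'))
def cmd(*sh):
    c=json.load(open('cmd.json'))
    for lx,ly,lz,t in sh:
        a=np.radians(c[3]); c=[c[0]+300*(lx*np.cos(a)+ly*np.sin(a)),c[1]+300*(lx*np.sin(a)-ly*np.cos(a)),c[2]-300*lz,c[3]-360*t]
    json.dump(c,open('cmd.json','w')); s=env.state()
    print('cmd',np.round(c,1),'meas',s['ee_pos'].round(1),round(s['ee_rot'][2]%360,1),'t',s['time_s'],'F',s['force'].round(1),'j',s['qpos'].round(0))
    return c
def go(*tg):
    c=json.load(open('cmd.json')); a=np.radians(c[3])
    for x,y,z,w in tg:
        d=np.array([x,y])-c[:2]
        print(np.round([(d@[np.cos(a),np.sin(a)])/300,(d@[np.sin(a),-np.cos(a)])/300,(c[2]-z)/300],3).tolist(),'turn',round(-((w-c[3]+180)%360-180)/360,4),'dist',round(np.hypot(*d)))
E
python3 - <<'E'
from h import *
c0=[229.626,527.176,224.976,156.46]; json.dump(c0,open('cmd.json','w'))
cmd((-1,-.13,.08,-.0832),(-.263,-.194,.282,-.001),(-.007,-.012,.128,.001),(.37,0,0,0))
g=snap('scene','s2'); t=snap('top','t2')
a=cv2.resize(g['color'][180:380,180:400],(484,440),interpolation=3)
b=cv2.resize(t['color'][180:260,290:410],(315,210),interpolation=3)
cv2.imwrite('pics/d.png',np.hstack([a,cv2.copyMakeBorder(b,0,230,0,0,0)]))
E
```

```text
cmd [466.2 306.9  78.  186.4] meas [466.  306.9  78.1] 186.4 t 4.2 F [ 0.2  0.1 -0.6] j [ 32.  24. 104.  -0.  52. -64.]
```

View pics/d.png

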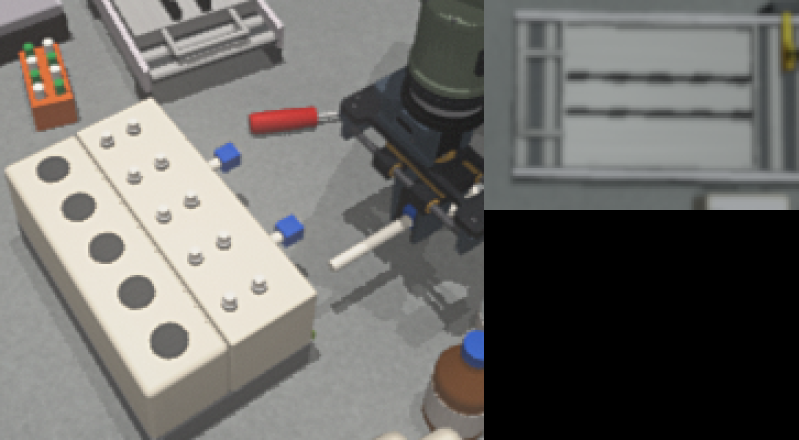

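The plunger is held level and clear of its bore, and the tray hasn't moved.

```bash
cat >> h.py <<'E'
def tray(x,y,ty=240): return wash(x,ty+y)
E
python3 - <<'E'
from h import *
h=tray(-46,-69)
print(h); go((466.2,306.9,150,178.5),(*h,150,178.5),(*h,95,178.5))
E
```

```text
[ 467.79202121 -238.85445781]
[-0.0, 0.0, -0.24] turn 0.022 dist 0
[0.198, -1.808, -0.24] turn 0.022 dist 546
[0.198, -1.808, -0.057] turn 0.022 dist 546
```

step_arm:
  linear:
    - [0,0,-0.12]
    - [0.02,-0.1,-0.24]
    - [0.04,-0.28,-0.25]
    - [0.06,-0.46,-0.25]
    - [0.08,-0.64,-0.25]
    - [0.09,-0.82,-0.25]
    - [0.1,-0.95,-0.25]
  turn: [0,0.01,0.022,0.022,0.022,0.022,0.022]

```text
time_s: 5.18
ee_pos: [468.8, 18.1, 153.2]
ee_rot: [-180.0, 0.1, 178.4]
force: [0.1, 0.6, -0.0]
gripper_width: 19.8
gripper_force: 30.0
```

Run:
```python
from h import *
cmd((.1,-.95,-.25,.022))
h=tray(-46,-69)
go((*h,150,178.5),(*h,95,178.5))
```

```text
cmd [468.2  20.3 153.  178.5] meas [468.8  18.1 153.2] 178.4 t 5.175 F [ 0.1  0.6 -0. ] j [  1.  12. 109.  -0.  58. -88.]
[-0.021, -0.864, 0.01] turn -0.0 dist 259
[-0.021, -0.864, 0.193] turn -0.0 dist 259
```

step_arm:
  linear:
    - [0,-0.2,0]
    - [-0.01,-0.4,0]
    - [-0.02,-0.6,0]
    - [-0.02,-0.78,0.01]
    - [-0.021,-0.864,0.05]
    - [-0.021,-0.864,0.12]
    - [-0.021,-0.864,0.15]
    - [-0.021,-0.864,0.15]
  turn: [0,0,0,0,0,0,0,0]

```text
time_s: 6.18
ee_pos: [467.6, -238.7, 107.5]
ee_rot: [180.0, -0.1, 178.5]
force: [-0.4, 0.1, -0.2]
gripper_width: 19.7
gripper_force: 30.0
```

Run:
```python
from h import *
cmd((-.021,-.864,.15,0))
h=tray(-46,-69)
go((*h,74,178.5))
g=snap('scene','s3'); t=snap('top','t3')
a=cv2.resize(g['color'][100:230,170:330],(480,390),interpolation=3)
b=cv2.resize(t['color'][170:260,295:415],(320,240),interpolation=3)
cv2.imwrite('pics/e.png',np.hstack([a,cv2.copyMakeBorder(b,0,150,0,0,0)]))
```

```text
cmd [ 467.7 -239.   108.   178.5] meas [ 467.6 -238.7  107.5] 178.5 t 6.175 F [-0.4  0.1 -0.2] j [ -28.   20.  106.    0.   54. -117.]
[-0.0, 0.0, 0.113] turn -0.0 dist 0
```

View pics/e.png

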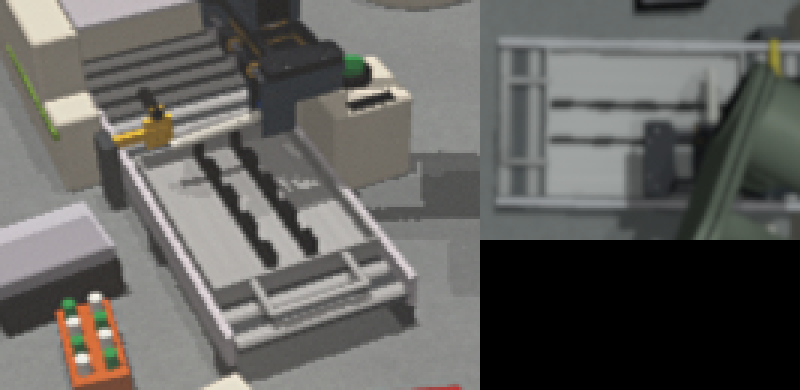

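The rod lines up over the washer-side end of the combs, at about crop (708,85) in the top view. I'm lowering it now.

step_arm:
  linear:
    - [0,0,0.05]
    - [0,0,0.09]
    - [0,0,0.11]
    - [0,0,0.115]
    - [0,0,0.115]
  turn: [0,0,0,0,0]

```text
time_s: 6.9
ee_pos: [467.3, -238.8, 73.4]
ee_rot: [180.0, -0.0, 178.5]
force: [-2.2, 0.5, 3.0]
gripper_width: 19.7
gripper_force: 30.0
```

step_arm:
  linear:
    - [0,0,0]
    - [0,0,0]
    - [0,0,-0.03]
    - [0,0,-0.12]
    - [0,0,-0.25]
    - [0,0,-0.25]
  turn: [0,0,0,0,0,0]
  fingers: 0.25

```text
time_s: 7.65
ee_pos: [469.9, -240.1, 152.0]
ee_rot: [-179.8, 0.4, 178.5]
force: [0.0, -0.2, 0.5]
gripper_width: 34.0
gripper_force: 0.0
```

Run:
```python
from h import *
cmd((0,0,.115,0),(0,0,-.25,0))
h4=pump(-45-34.6,54)
go((*h4,150,186.4),(466,18,150,186.4))
```

```text
cmd [ 467.7 -239.   148.5  178.5] meas [ 469.9 -240.1  152. ] 178.5 t 7.65 F [ 0.  -0.2  0.5] j [ -28.   17.  103.    0.   60. -117.]
[-0.35, 1.693, -0.005] turn -0.022 dist 519
[0.028, 0.856, -0.005] turn -0.022 dist 257
```

step_arm:
  linear:
    - [0,0.18,-0.02]
    - [0,0.38,-0.02]
    - [-0.03,0.58,-0.02]
    - [-0.06,0.78,-0.02]
    - [-0.1,0.95,-0.02]
  turn: [0,-0.01,-0.022,-0.022,-0.022]
  fingers: 0

```text
time_s: 8.28
ee_pos: [504.8, 47.3, 154.1]
ee_rot: [180.0, -0.0, -173.5]
force: [1.2, -0.1, 0.3]
gripper_width: 45.5
gripper_force: 0.0
```

Run:
```python
from h import *
cmd((-.1,.95,-.02,-.022))
h4=pump(-45-34.6,54)
go((*h4,150,186.4),(*h4,78,186.4))
t=snap('top','t4'); g=snap('scene','s4')
a=cv2.resize(t['color'][170:260,295:415],(400,300),interpolation=3)
b=cv2.resize(g['color'][110:210,190:310],(400,333),interpolation=3)[:300]
cv2.imwrite('pics/f.png',np.hstack([a,b]))
```

```text
cmd [505.2  45.1 154.5 186.4] meas [504.8  47.3 154.1] 186.5 t 8.275 F [ 1.2 -0.1  0.3] j [  4.  16. 105.   0.  60. -92.]
[-0.35, 0.702, 0.015] turn 0.0 dist 235
[-0.35, 0.702, 0.255] turn 0.0 dist 235
```

View pics/f.png

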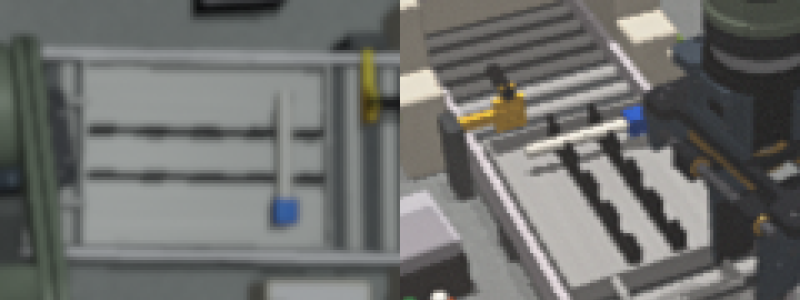

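The first plunger lies in notch 1, with its head at crop (285,210). Next is bore 4.

step_arm:
  linear:
    - [-0.05,0.18,0]
    - [-0.12,0.36,0]
    - [-0.22,0.54,0]
    - [-0.35,0.702,0.015]
    - [-0.35,0.702,0.03]
    - [-0.35,0.702,0.15]
    - [-0.35,0.702,0.255]
    - [-0.35,0.702,0.255]
    - [-0.35,0.702,0.255]
  turn: [0,0,0,0,0,0,0,0,0]

```text
time_s: 9.5
ee_pos: [586.6, 265.4, 79.0]
ee_rot: [180.0, 0.1, -173.6]
force: [-0.1, -0.2, -0.2]
gripper_width: 46.0
gripper_force: 0.0
```

step_arm:
  linear:
    - [0,0,0]
    - [0,0,0]
    - [0,0,0]
    - [0,0,0]
    - [0,0,0]
  turn: [0,0,0,0,0]
  fingers: 0.8
  force: 5

```text
time_s: 10.12
ee_pos: [586.2, 266.4, 78.3]
ee_rot: [180.0, 0.0, -173.6]
force: [0.4, 1.3, 1.8]
gripper_width: 20.1
gripper_force: 5.0
```

step_arm:
  linear:
    - [0,0,0]
    - [0.02,0,0]
    - [0.06,0,0]
    - [0.1,0,0]
    - [0.15,0,0]
    - [0.2,0,0]
    - [0.25,0,0]
    - [0.3,0,0]
    - [0.35,0,0]
    - [0.37,0,0]
    - [0.37,0,0]
    - [0.37,0,-0.12]
    - [0.37,0,-0.24]
    - [0.37,0,-0.24]
  turn: [0,0,0,0,0,0,0,0,0,0,0,0,0,0]
  force: 30

```text
time_s: 11.88
ee_pos: [478.1, 254.8, 152.8]
ee_rot: [179.9, 0.4, -173.6]
force: [0.5, 0.5, -1.0]
gripper_width: 19.9
gripper_force: 30.0
```

Run:
```python
from h import *
cmd((-.35,.702,.255,0),(.37,0,-.24,0))
h=tray(-46,-69+92)
go((*h,150,178.5),(*h,108,178.5))
g=snap('scene','s5');t=snap('top','t5')
a=cv2.resize(g['color'][160:360,180:400],(440,400),interpolation=3)
b=cv2.resize(t['color'][170:260,295:415],(340,255),interpolation=3)
cv2.imwrite('pics/g.png',np.hstack([a,cv2.copyMakeBorder(b,0,145,0,0,0)]))
d=cv2.absdiff(t['color'],cv2.imread('pics/t4.png'))[180:260,325:415]; print((d.max(2)>25).sum())
```

```text
cmd [475.7 253.7 150.  186.4] meas [478.1 254.8 152.8] 186.4 t 11.875 F [ 0.5  0.5 -1. ] j [ 27.  18. 101.  -0.  61. -70.]
[0.167, -1.325, -0.0] turn 0.022 dist 401
[0.167, -1.325, 0.14] turn 0.022 dist 401
0
```

View pics/g.png

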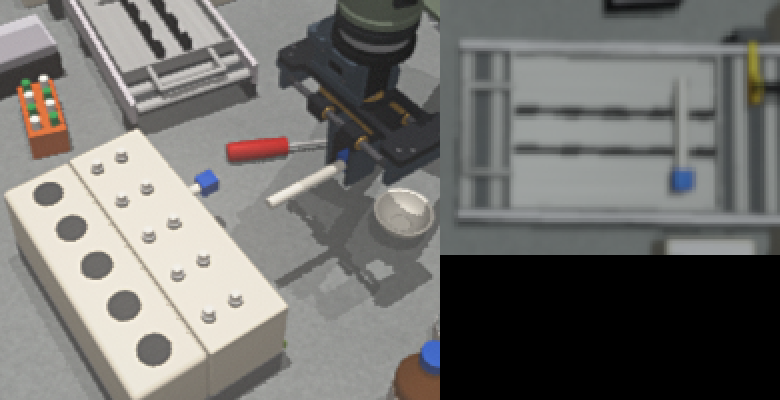

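The second plunger is held level and the tray hasn't moved, so I'm heading for notch 3.

step_arm:
  linear:
    - [0.02,-0.18,0]
    - [0.04,-0.36,0]
    - [0.06,-0.54,0]
    - [0.08,-0.72,0]
    - [0.1,-0.88,0]
    - [0.12,-0.95,0]
  turn: [0.01,0.022,0.022,0.022,0.022,0.022]

```text
time_s: 12.72
ee_pos: [470.8, -35.7, 148.3]
ee_rot: [-180.0, -0.2, 178.3]
force: [-1.2, 0.5, -0.2]
gripper_width: 19.6
gripper_force: 30.0
```

Run:
```python
from h import *
cmd((.12,-.95,0,.022))
h=tray(-46,23)
go((*h,150,178.5),(*h,74,178.5))
t=snap('top','t6'); d=cv2.absdiff(t['color'],cv2.imread('pics/t4.png'))[195:240,370:395]; print((d.max(2)>25).sum(), t['color'][232,380],cv2.imread('pics/t4.png')[232,380])
```

```text
cmd [471.7 -33.5 150.  178.5] meas [470.8 -35.7 148.3] 178.3 t 12.725 F [-1.2  0.5 -0.2] j [ -6.  13. 109.  -0.  58. -94.]
[-0.005, -0.378, -0.0] turn -0.0 dist 113
[-0.005, -0.378, 0.253] turn -0.0 dist 113
0 [159  95  55] [158  95  55]
```

step_arm:
  linear:
    - [-0.005,-0.18,0]
    - [-0.005,-0.36,0]
    - [-0.005,-0.378,0.03]
    - [-0.005,-0.378,0.1]
    - [-0.005,-0.378,0.18]
    - [-0.005,-0.378,0.23]
    - [-0.005,-0.378,0.25]
    - [-0.005,-0.378,0.255]
    - [-0.005,-0.378,0.255]
  turn: [0,0,0,0,0,0,0,0,0]

```text
time_s: 13.9
ee_pos: [470.8, -146.9, 73.9]
ee_rot: [-180.0, 0.1, 178.5]
force: [0.3, -0.2, 0.0]
gripper_width: 19.5
gripper_force: 30.0
```

step_arm:
  linear:
    - [0,0,0.005]
    - [0,0,0.005]
  turn: [0,0]

```text
time_s: 14.15
ee_pos: [471.1, -147.1, 73.1]
ee_rot: [-180.0, 0.1, 178.5]
force: [-1.0, 1.4, 5.6]
gripper_width: 20.0
gripper_force: 30.0
```

step_arm:
  linear:
    - [0,0,0]
    - [0,0,0]
    - [0,0,-0.03]
    - [0,0,-0.12]
    - [0,0,-0.25]
    - [0,0,-0.25]
  turn: [0,0,0,0,0,0]
  fingers: 0.25

```text
time_s: 14.9
ee_pos: [472.5, -147.6, 150.2]
ee_rot: [-179.9, 0.4, 178.5]
force: [0.5, 0.7, 0.6]
gripper_width: 34.1
gripper_force: 0.0
```

Run:
```python
from h import *
cmd((-.005,-.378,.255,0),(0,0,.005,0),(0,0,-.25,0))
h=pump(-45-35,-54)
go((*h,150,186.4),(*h,78,186.4))
```

```text
cmd [ 470.3 -146.9  147.   178.5] meas [ 472.5 -147.6  150.2] 178.5 t 14.9 F [0.5 0.7 0.6] j [ -19.   15.  107.    0.   58. -107.]
[-0.397, 1.03, -0.01] turn -0.022 dist 331
[-0.397, 1.03, 0.23] turn -0.022 dist 331
```

step_arm:
  linear:
    - [0,0.18,-0.01]
    - [-0.04,0.38,-0.01]
    - [-0.1,0.57,-0.01]
    - [-0.2,0.74,-0.01]
    - [-0.32,0.9,-0.01]
    - [-0.397,1.0,-0.01]
    - [-0.397,1.0,-0.01]
  turn: [0,-0.01,-0.022,-0.022,-0.022,-0.022,-0.022]
  fingers: 0

```text
time_s: 15.78
ee_pos: [598.0, 151.9, 148.6]
ee_rot: [180.0, -0.0, -173.4]
force: [-0.5, -1.0, -0.4]
gripper_width: 45.7
gripper_force: 0.0
```

Run:
```python
from h import *
cmd((-.397,1,-.01,-.022))
h=pump(-45-35,-54)
go((*h,150,186.4),(*h,78,186.4))
t=snap('top','t7'); h=cv2.cvtColor(t['color'],40); m=cv2.inRange(h,(105,140,60),(125,255,255)); k,l,st,ce=cv2.connectedComponentsWithStats(m)
print([(st[i].tolist(),ce[i].round(1).tolist(),atz(t,ce[i],88).round(1)) for i in range(1,k) if st[i][4]>12])
```

```text
cmd [597.2 149.9 150.  186.4] meas [598.  151.9 148.6] 186.6 t 15.775 F [-0.5 -1.  -0.4] j [ 13.  25.  90.   0.  64. -83.]
[-0.004, 0.029, -0.0] turn 0.0 dist 9
[-0.004, 0.029, 0.24] turn 0.0 dist 9
[([131, 212, 10, 8, 63], [135.5, 215.4], array([524.2, 469.6,  88. ])), ([346, 230, 5, 6, 27], [348.1, 232.4], array([ 468.3, -144.6,   88. ])), ([377, 231, 7, 6, 32], [379.9, 233.2], array([ 464.9, -236.1,   88. ])), ([501, 323, 18, 4, 57], [509.2, 324.2], array([ 204.6, -590.8,   88. ]))]
```

step_arm:
  linear:
    - [-0.004,0.029,0.02]
    - [-0.004,0.029,0.12]
    - [-0.004,0.029,0.2]
    - [-0.004,0.029,0.24]
    - [-0.004,0.029,0.24]
    - [-0.004,0.029,0.24]
  turn: [0,0,0,0,0,0]

```text
time_s: 16.58
ee_pos: [598.0, 158.6, 79.0]
ee_rot: [180.0, 0.1, -173.6]
force: [-0.2, 0.3, -0.3]
gripper_width: 45.8
gripper_force: 0.0
```

step_arm:
  linear:
    - [0,0,0]
    - [0,0,0]
    - [0,0,0]
    - [0,0,0]
    - [0,0,0]
  turn: [0,0,0,0,0]
  fingers: 0.8
  force: 5

```text
time_s: 17.2
ee_pos: [597.6, 158.8, 78.1]
ee_rot: [180.0, 0.0, -173.6]
force: [0.8, 0.1, -0.1]
gripper_width: 20.3
gripper_force: 5.0
```

step_arm:
  linear:
    - [0,0,0]
    - [0.02,0,0]
    - [0.06,0,0]
    - [0.1,0,0]
    - [0.15,0,0]
    - [0.2,0,0]
    - [0.25,0,0]
    - [0.3,0,0]
    - [0.35,0,0]
    - [0.37,0,0]
    - [0.37,0,0]
    - [0.37,0,-0.12]
    - [0.37,0,-0.24]
    - [0.37,0,-0.24]
  turn: [0,0,0,0,0,0,0,0,0,0,0,0,0,0]
  force: 30

```text
time_s: 18.95
ee_pos: [489.7, 146.9, 152.6]
ee_rot: [179.9, 0.4, -173.6]
force: [0.8, 0.2, -0.6]
gripper_width: 19.8
gripper_force: 30.0
```

Run:
```python
from h import *
cmd((-.004,.029,.24,0),(.37,0,-.24,0))
h=tray(-46,69)
go((*h,150,178.5),(*h,73,178.5))
g=snap('scene','s8');t=snap('top','t8')
h=cv2.cvtColor(t['color'],40); m=cv2.inRange(h,(105,140,60),(125,255,255)); k,l,st,ce=cv2.connectedComponentsWithStats(m)
print([(st[i].tolist(),ce[i].round(1).tolist(),atz(t,ce[i],88).round(1)) for i in range(1,k) if st[i][4]>12])
a=cv2.resize(g['color'][110:330,180:400],(420,420),interpolation=3)
b=cv2.resize(t['color'][170:260,295:415],(380,285),interpolation=3)
cv2.imwrite('pics/i.png',np.hstack([a,cv2.copyMakeBorder(b,0,135,0,0,0)]))
```

```text
cmd [487.1 146.2 150.  186.4] meas [489.7 146.9 152.6] 186.4 t 18.95 F [ 0.8  0.2 -0.6] j [ 15.  16. 104.   0.  59. -81.]
[0.144, -0.813, -0.0] turn 0.022 dist 248
[0.144, -0.813, 0.257] turn 0.022 dist 248
[([131, 212, 10, 8, 63], [135.5, 215.4], array([524.2, 469.6,  88. ])), ([346, 230, 5, 6, 27], [348.1, 232.4], array([ 468.3, -144.6,   88. ])), ([377, 231, 7, 6, 33], [380.0, 233.2], array([ 465. , -236.4,   88. ])), ([501, 323, 18, 4, 57], [509.2, 324.2], array([ 204.6, -590.8,   88. ]))]
```

View pics/i.png

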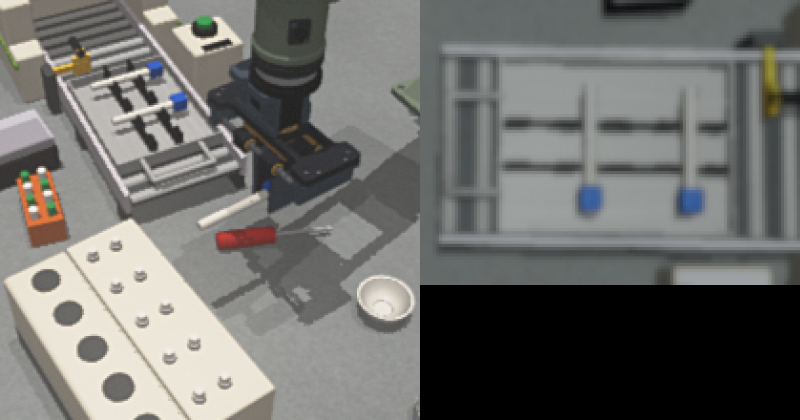

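Two plungers lie in notches 1 and 3, and the third is held level. It goes in notch 4.

step_arm:
  linear:
    - [0.03,-0.18,0]
    - [0.06,-0.38,0]
    - [0.1,-0.58,0]
    - [0.13,-0.75,0]
    - [0.144,-0.813,0]
    - [0.144,-0.813,0.06]
    - [0.144,-0.813,0.15]
    - [0.144,-0.813,0.22]
    - [0.144,-0.813,0.25]
    - [0.144,-0.813,0.26]
    - [0.144,-0.813,0.26]
  turn: [0.01,0.022,0.022,0.022,0.022,0.022,0.022,0.022,0.022,0.022,0.022]

```text
time_s: 20.42
ee_pos: [470.2, -100.6, 71.9]
ee_rot: [180.0, -0.2, 178.5]
force: [-2.6, 0.2, 3.2]
gripper_width: 19.9
gripper_force: 30.0
```

step_arm:
  linear:
    - [0,0,0]
    - [0,0,0]
    - [0,0,-0.03]
    - [0,0,-0.12]
    - [0,0,-0.25]
    - [0,0,-0.4]
    - [0,0,-0.4]
  turn: [0,0,0,0,0,0,0]
  fingers: 0.25

```text
time_s: 21.3
ee_pos: [473.9, -101.5, 196.0]
ee_rot: [-179.9, 0.5, 178.5]
force: [0.6, -0.5, -0.6]
gripper_width: 34.4
gripper_force: 0.0
```

Run:
```python
from h import *
cmd((.144,-.813,.26,.022),(0,0,-.4,0))
h=wash(45,68); print(h)
go((*h,190,88.5),(*h,130,88.5))
```

```text
cmd [ 471.4 -101.   192.   178.5] meas [ 473.9 -101.5  196. ] 178.5 t 21.3 F [ 0.6 -0.5 -0.6] j [ -13.   11.  104.    0.   64. -102.]
[ 556.06461211 -344.20126458]
[-0.303, -0.803, 0.007] turn 0.25 dist 258
[-0.303, -0.803, 0.207] turn 0.25 dist 258
```

step_arm:
  linear:
    - [-0.04,-0.15,0]
    - [-0.1,-0.3,0]
    - [-0.16,-0.45,0]
    - [-0.22,-0.6,0]
    - [-0.303,-0.75,0]
    - [-0.303,-0.803,0]
    - [-0.303,-0.803,0.007]
    - [-0.303,-0.803,0.05]
    - [-0.303,-0.803,0.1]
    - [-0.303,-0.803,0.15]
    - [-0.303,-0.803,0.207]
    - [-0.303,-0.803,0.207]
  turn: [0.03,0.06,0.09,0.12,0.15,0.18,0.21,0.24,0.25,0.25,0.25,0.25]
  fingers: 0.1

```text
time_s: 22.8
ee_pos: [555.0, -343.4, 127.7]
ee_rot: [-179.8, -0.1, 88.5]
force: [1.3, -0.1, -0.2]
gripper_width: 41.2
gripper_force: 0.0
```

Run:
```python
from h import *
cmd((-.303,-.803,.207,.25))
h=wash(45,68); go((*h,86,88.5))
g=snap('scene','s9');t=snap('top','t9')
h=cv2.cvtColor(t['color'],40); m=cv2.inRange(h,(105,140,60),(125,255,255)); k,l,st,ce=cv2.connectedComponentsWithStats(m)
print([(st[i].tolist(),ce[i].round(1).tolist(),atz(t,ce[i],88).round(1)) for i in range(1,k) if st[i][4]>12])
s=env.state()['ee_pos']
for q in (s-[0,0,11],[*wash(45,70),94],[*wash(45,52),94]): print(((proj(g,np.array(q))-[170,90])*3.5).round())
a=cv2.resize(g['color'][90:230,170:320],None,fx=3.5,fy=3.5,interpolation=3)
cv2.imwrite('pics/j.png',a)
```

```text
cmd [ 556.  -344.2  129.9   88.5] meas [ 555.  -343.4  127.7] 88.5 t 22.8 F [ 1.3 -0.1 -0.2] j [-33.  29.  87.   0.  64. -31.]
[-0.0, 0.0, 0.146] turn -0.0 dist 0
[([131, 212, 10, 8, 62], [135.6, 215.4], array([524.3, 469.4,  88. ])), ([331, 231, 4, 5, 20], [332.5, 233.0], array([467. , -99.7,  88. ])), ([346, 230, 6, 6, 29], [348.3, 232.5], array([ 468. , -145.2,   88. ])), ([377, 231, 7, 6, 38], [380.0, 233.5], array([ 464.1, -236.4,   88. ])), ([501, 323, 18, 4, 57], [509.2, 324.2], array([ 204.6, -590.8,   88. ]))]
[175. 123.]
[179. 148.]
[172. 138.]
```

View pics/j.png

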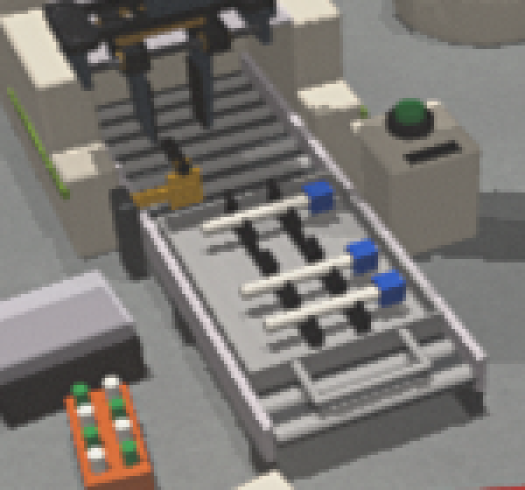

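All three plungers lie in the combs. The fingers straddle the black bar, whose end is at crop (168,145). I'm descending to grip it.

step_arm:
  linear:
    - [0.005,0,0.05]
    - [0.005,0,0.1]
    - [0.005,0,0.146]
    - [0.005,0,0.146]
    - [0.005,0,0.146]
  turn: [0,0,0,0,0]

```text
time_s: 23.52
ee_pos: [556.3, -342.8, 86.1]
ee_rot: [180.0, 0.0, 88.5]
force: [-0.4, -0.2, -0.5]
gripper_width: 40.8
gripper_force: 0.0
```

step_arm:
  linear:
    - [0,0,0]
    - [0,0,0]
    - [0,0,0]
    - [0,0,0]
    - [0,0,0]
  turn: [0,0,0,0,0]
  fingers: 0.9
  force: 8

```text
time_s: 24.15
ee_pos: [561.0, -342.9, 86.6]
ee_rot: [179.4, 0.1, 88.4]
force: [11.2, 1.1, -4.8]
gripper_width: 13.8
gripper_force: 8.0
```

step_arm:
  linear:
    - [0,0.013,0]
    - [0,0.027,-0.028]
    - [0,0.045,-0.053]
    - [0,0.069,-0.077]
    - [0,0.097,-0.097]
    - [0,0.097,-0.097]
  turn: [0,0,0,0,0,0]
  force: 15

```text
time_s: 24.9
ee_pos: [583.3, -343.6, 117.7]
ee_rot: [-179.8, 0.0, 88.5]
force: [-8.1, 0.1, 8.4]
gripper_width: 13.1
gripper_force: 15.0
```

step_arm:
  linear:
    - [0,0.021,-0.017]
    - [0,0.055,-0.026]
    - [0,0.089,-0.029]
    - [0,0.123,-0.026]
    - [0,0.149,-0.019]
    - [0,0.149,-0.019]
  turn: [0,0,0,0,0,0]

```text
time_s: 25.65
ee_pos: [631.9, -345.0, 121.9]
ee_rot: [179.8, 0.1, 88.5]
force: [0.5, -1.0, 3.8]
gripper_width: 13.4
gripper_force: 15.0
```

step_arm:
  linear:
    - [0,0.02,0.007]
    - [0,0.03,0.013]
    - [0,0.03,0.013]
  turn: [0,0,0]

```text
time_s: 26.02
ee_pos: [639.7, -345.2, 118.1]
ee_rot: [179.9, 0.1, 88.5]
force: [-1.8, -0.7, 6.5]
gripper_width: 13.8
gripper_force: 15.0
```

step_arm:
  linear:
    - [0,0.015,0.007]
    - [0,0.015,0.007]
  turn: [0,0]

```text
time_s: 26.28
ee_pos: [639.9, -345.3, 117.6]
ee_rot: [-179.6, 0.0, 88.5]
force: [-13.0, 0.0, 16.2]
gripper_width: 13.6
gripper_force: 15.0
```

The stop is against its limit. I'll relax the arm, release and lift.

step_arm:
  linear:
    - [0,-0.012,-0.006]
    - [0,-0.012,-0.006]
  turn: [0,0]

```text
time_s: 26.52
ee_pos: [639.7, -345.3, 117.8]
ee_rot: [179.9, 0.0, 88.5]
force: [-4.2, -1.1, 8.3]
gripper_width: 13.3
gripper_force: 15.0
```

step_arm:
  linear:
    - [0,0,0]
    - [0,0,0]
    - [0,0,0]
    - [0,0,-0.05]
    - [0,0,-0.15]
    - [0,0,-0.28]
    - [0,0,-0.28]
  turn: [0,0,0,0,0,0,0]
  fingers: 0.3

```text
time_s: 27.4
ee_pos: [641.7, -345.8, 206.1]
ee_rot: [179.5, 0.2, 88.5]
force: [0.1, 0.4, 0.1]
gripper_width: 32.2
gripper_force: 0.0
```

Run:
```python
from h import *
cmd((.005,0,.146,0),(0,.097,-.097,0),(0,.149,-.019,0),(0,.03,.013,0),(0,.015,.007,0),(0,-.012,-.006,0),(0,0,-.28,0))
for y in(154,165,200): print(y,tray(0,y))
h=tray(0,185); go((*h,200,88.5),(*h,120,88.5))
g=snap('scene','s10');t=snap('top','t10')
a=cv2.resize(g['color'][90:220,170:310],(420,390),interpolation=3)
b=cv2.resize(t['color'][170:260,295:415],(380,285),interpolation=3)
cv2.imwrite('pics/k.png',np.hstack([a,cv2.copyMakeBorder(b,0,105,0,0,0)]))
```

```text
cmd [ 639.7 -344.9  200.7   88.5] meas [ 641.7 -345.8  206.1] 88.5 t 27.4 F [0.1 0.4 0.1] j [-29.  33.  68.   0.  78. -28.]
154 [519.61371763 -17.13501396]
165 [519.90166406  -6.13878338]
200 [520.81785726  28.84922299]
[1.185, -0.429, 0.002] turn -0.0 dist 378
[1.185, -0.429, 0.269] turn -0.0 dist 378
```

View pics/k.png

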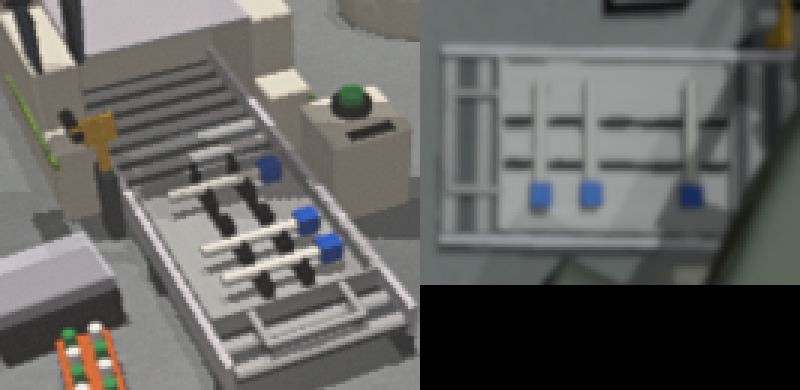

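The stop is up, the tray hasn't moved, and all three rods are in their notches. Next is the handle.

step_arm:
  linear:
    - [0.1,-0.05,0]
    - [0.25,-0.12,0]
    - [0.4,-0.2,0]
    - [0.55,-0.28,0]
    - [0.7,-0.36,0]
    - [0.85,-0.429,0]
    - [1,-0.429,0]
    - [1,-0.429,0]
    - [1,-0.429,0.05]
    - [1,-0.429,0.1]
    - [1,-0.429,0.1]
  turn: [-0.02,-0.05,-0.08,-0.11,-0.14,-0.17,-0.2,-0.23,-0.25,-0.25,-0.25]
  fingers: 0.2

```text
time_s: 28.88
ee_pos: [517.5, -41.5, 168.6]
ee_rot: [180.0, -0.3, 178.4]
force: [0.2, 0.1, 0.4]
gripper_width: 36.6
gripper_force: 0.0
```

Run:
```python
from h import *
cmd((1,-.429,.1,-.25))
h=tray(0,154); go((*h,120,178.5),(*h,66,178.5))
t=snap('top','t11')
h=cv2.cvtColor(t['color'],40); m=cv2.inRange(h,(105,140,60),(125,255,255)); k,l,st,ce=cv2.connectedComponentsWithStats(m)
print([(ce[i].round(1).tolist(),atz(t,ce[i],88).round(1)) for i in range(1,k) if st[i][4]>12])
```

```text
cmd [518.9 -41.6 170.7 178.5] meas [517.5 -41.5 168.6] 178.4 t 28.875 F [0.2 0.1 0.4] j [ -6.  16. 102.   0.  63. -94.]
[-0.0, 0.082, 0.169] turn -0.0 dist 24
[-0.0, 0.082, 0.349] turn -0.0 dist 24
[([135.5, 215.4], array([524.2, 469.6,  88. ])), ([332.5, 231.0], array([472.8, -99.8,  88. ])), ([380.4, 231.5], array([ 469.9, -237.7,   88. ])), ([509.2, 324.2], array([ 204.6, -590.8,   88. ]))]
```

step_arm:
  linear:
    - [0,0.06,0.05]
    - [0,0.082,0.15]
    - [0,0.082,0.25]
    - [0,0.082,0.32]
    - [0,0.082,0.347]
    - [0,0.082,0.347]
    - [0,0.082,0.347]
  turn: [0,0,0,0,0,0,0]

```text
time_s: 29.8
ee_pos: [520.3, -16.8, 67.3]
ee_rot: [180.0, 0.1, 178.5]
force: [-0.4, -0.1, 0.3]
gripper_width: 36.5
gripper_force: 0.0
```

step_arm:
  linear:
    - [0,0,0]
    - [0,0,0]
    - [0,0,0]
    - [0,0,0]
    - [0,0,0]
  turn: [0,0,0,0,0]
  fingers: 0.95
  force: 15

```text
time_s: 30.42
ee_pos: [519.8, -17.6, 66.8]
ee_rot: [-179.9, 0.0, 178.5]
force: [-0.8, -5.0, 3.9]
gripper_width: 7.6
gripper_force: 15.0
```

step_arm:
  linear:
    - [0,-0.005,0]
    - [0,-0.02,0]
    - [0,-0.045,0]
    - [0,-0.075,0]
    - [0,-0.105,0]
    - [0,-0.135,0]
    - [0,-0.165,0]
    - [0,-0.195,0]
    - [0,-0.225,0]
    - [0,-0.255,0]
    - [0,-0.285,0]
    - [0,-0.315,0]
    - [0,-0.345,0]
    - [0,-0.375,0]
    - [0,-0.405,0]
    - [0,-0.435,0]
    - [0,-0.465,0]
    - [0,-0.49,0]
    - [0,-0.51,0]
    - [0,-0.52,0]
  turn: [0,0,0,0,0,0,0,0,0,0,0,0,0,0,0,0,0,0,0,0]

```text
time_s: 32.92
ee_pos: [515.3, -172.6, 66.8]
ee_rot: [179.9, -0.0, 178.5]
force: [-2.0, 3.1, 5.3]
gripper_width: 7.3
gripper_force: 15.0
```

step_arm:
  linear:
    - [0,-0.01,0]
    - [0,-0.03,0]
    - [0,-0.06,0]
    - [0,-0.09,0]
    - [0,-0.12,0]
    - [0,-0.15,0]
    - [0,-0.18,0]
    - [0,-0.21,0]
    - [0,-0.235,0]
    - [0,-0.25,0]
    - [0,-0.26,0]
    - [0,-0.265,0]
    - [0,-0.265,0]
  turn: [0,0,0,0,0,0,0,0,0,0,0,0,0]

```text
time_s: 34.55
ee_pos: [513.1, -252.0, 66.8]
ee_rot: [179.9, -0.0, 178.5]
force: [-2.1, 1.8, 5.7]
gripper_width: 7.5
gripper_force: 15.0
```

step_arm:
  linear:
    - [0,-0.007,0]
    - [0,-0.014,0]
    - [0,-0.021,0]
    - [0,-0.021,0]
  turn: [0,0,0,0]

```text
time_s: 35.05
ee_pos: [512.9, -257.8, 66.8]
ee_rot: [179.9, -0.0, 178.5]
force: [-2.0, 3.2, 6.9]
gripper_width: 7.3
gripper_force: 15.0
```

step_arm:
  linear:
    - [0,-0.007,0]
    - [0,-0.014,0]
    - [0,-0.014,0]
  turn: [0,0,0]

```text
time_s: 35.42
ee_pos: [512.9, -257.9, 66.7]
ee_rot: [179.4, -0.1, 178.3]
force: [0.8, 15.5, 9.6]
gripper_width: 7.4
gripper_force: 15.0
```

step_arm:
  linear:
    - [0,-0.007,0]
    - [0,-0.014,0]
    - [0,-0.014,0]
  turn: [0,0,0]

```text
time_s: 35.8
ee_pos: [512.8, -258.0, 66.6]
ee_rot: [179.0, -0.1, 178.2]
force: [3.6, 27.6, 12.1]
gripper_width: 7.4
gripper_force: 15.0
```

The tray is hard against the back stop. I'll relax, release and lift.

step_arm:
  linear:
    - [0,0.02,0]
    - [0,0.023,0]
  turn: [0,0]

```text
time_s: 36.05
ee_pos: [512.8, -257.8, 66.7]
ee_rot: [179.8, -0.1, 178.5]
force: [-0.6, 5.4, 6.5]
gripper_width: 7.6
gripper_force: 15.0
```

step_arm:
  linear:
    - [0,0,0]
    - [0,0,0]
    - [0,0,-0.02]
    - [0,0,-0.12]
    - [0,0,-0.28]
    - [0,0,-0.45]
    - [0,0,-0.45]
  turn: [0,0,0,0,0,0,0]
  fingers: 0.3

```text
time_s: 36.92
ee_pos: [515.5, -261.7, 206.4]
ee_rot: [-179.7, 0.5, 178.5]
force: [0.9, -0.2, 0.2]
gripper_width: 31.6
gripper_force: 0.0
```

Run:
```python
from h import *
cmd((0,.082,.347,0),(0,-.52,0,0),(0,-.265,0,0),(0,-.021,0,0),(0,-.014,0,0),(0,-.014,0,0),(0,.023,0,0),(0,0,-.45,0))
go((362.7,-271.4,200,178.5),(362.7,-271.4,145,178.5))
g=snap('scene','s12');t=snap('top','t12')
a=cv2.resize(g['color'][50:200,150:310],(416,390),interpolation=3)
b=cv2.resize(t['color'][160:290,360:500],(384,357),interpolation=3)
cv2.imwrite('pics/l.png',np.hstack([a,cv2.copyMakeBorder(b,0,33,0,0,0)]))
h=cv2.cvtColor(g['color'],40)[110:135,275:300]; m=cv2.inRange(h,(45,70,30),(90,255,255)); ys,xs=np.nonzero(m); print(xs.min()+275,xs.max()+275,ys.min()+110,ys.max()+110,xs.mean()+275,ys.mean()+110)
for z in(105,112,117,122): print(z,atz(load('top0'),(395.5,269.5),z).round(1),proj(g,atz(load('top0'),(395.5,269.5),z)).round(1))
```

```text
cmd [ 513.2 -260.2  201.6  178.5] meas [ 515.5 -261.7  206.4] 178.5 t 36.925 F [ 0.9 -0.2  0.2] j [ -28.   19.   91.   -0.   69. -117.]
[0.5, -0.05, 0.005] turn -0.0 dist 151
[0.5, -0.05, 0.189] turn -0.0 dist 151
283 290 118 124 286.57142857142856 121.16326530612245
105 [ 360.9 -273.1  105. ] [287.5 123.8]
112 [ 360.9 -271.4  112. ] [287.8 122.1]
117 [ 361.  -270.3  117. ] [288.  120.9]
122 [ 361.  -269.1  122. ] [288.1 119.7]
```

View pics/l.png

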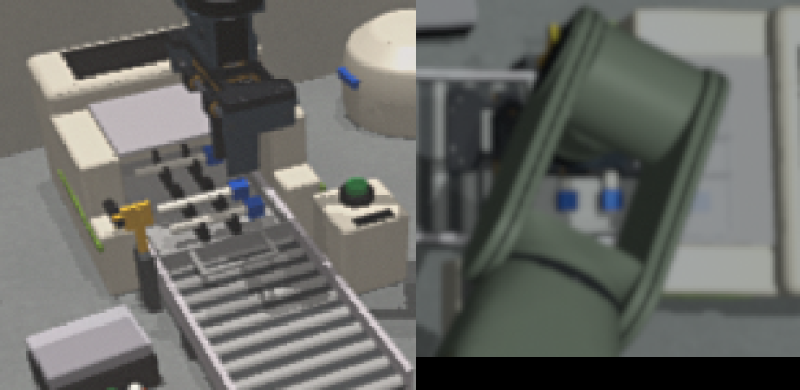

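The tray is in the bay with all three rods, and the stop is up. Now the button.

step_arm:
  linear:
    - [0.18,-0.02,0]
    - [0.36,-0.04,0]
    - [0.5,-0.05,0.02]
    - [0.5,-0.05,0.12]
    - [0.5,-0.05,0.2]
    - [0.5,-0.05,0.2]
    - [0.5,-0.05,0.2]
  turn: [0,0,0,0,0,0,0]
  fingers: 1

```text
time_s: 37.9
ee_pos: [362.9, -271.3, 141.4]
ee_rot: [180.0, -0.0, 178.5]
force: [-0.1, -0.4, 0.1]
gripper_width: 0.6
gripper_force: 0.0
```

step_arm:
  linear:
    - [0,0,0.015]
    - [0,0,0.03]
    - [0,0,0.03]
  turn: [0,0,0]

```text
time_s: 38.28
ee_pos: [363.1, -271.4, 132.7]
ee_rot: [-180.0, 0.0, 178.5]
force: [-0.0, -0.4, 1.8]
gripper_width: 0.6
gripper_force: 0.8
```

step_arm:
  linear:
    - [0,0,0.008]
    - [0,0,0.015]
    - [0,0,0.015]
  turn: [0,0,0]

```text
time_s: 38.65
ee_pos: [363.1, -271.4, 128.2]
ee_rot: [-180.0, 0.0, 178.5]
force: [0.0, 0.5, 4.0]
gripper_width: 0.5
gripper_force: 2.1
```

step_arm:
  linear:
    - [0,0,0.006]
    - [0,0,0.01]
    - [0,0,0.01]
  turn: [0,0,0]

```text
time_s: 39.02
ee_pos: [363.2, -271.4, 127.0]
ee_rot: [-180.0, 0.1, 178.5]
force: [-2.5, 3.0, 18.9]
gripper_width: 0.5
gripper_force: 9.3
```

The button is fully down at 19 N. I'll retract and check.

step_arm:
  linear:
    - [0,0,-0.02]
    - [0,0,-0.15]
    - [0.05,0,-0.3]
    - [0.05,0.2,-0.35]
    - [0.05,0.4,-0.35]
    - [0.05,0.6,-0.35]
    - [0.05,0.8,-0.35]
    - [0.05,0.8,-0.35]
  turn: [0,0,0,0,0,0,0,0]

```text
time_s: 40.02
ee_pos: [353.4, -27.6, 229.5]
ee_rot: [180.0, -0.1, 179.0]
force: [-0.4, -0.8, -1.0]
gripper_width: 0.6
gripper_force: 0.0
```

Run:
```python
from h import *
g=snap('scene','s13');t=snap('top','t13')
a=cv2.resize(g['color'][50:200,150:310],(416,390),interpolation=3)
b=cv2.resize(t['color'][160:290,360:500],(384,357),interpolation=3)
cv2.imwrite('pics/m.png',np.hstack([a,cv2.copyMakeBorder(b,0,33,0,0,0)]))
s=env.state(); print(s['ee_pos'],s['time_s'],s['qvel'].round(1))
```

```text
[353.84568148 -30.69755378 229.65025035] 40.125 [-3.1  0.3 -0.5 -0.1 -0.1  0.2]
```

View pics/m.png

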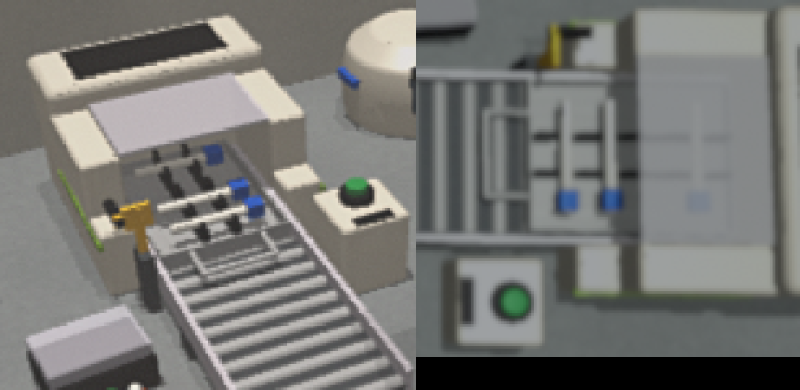

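The tray is home with three rods in separate notches (heads at crop (568,200), (610,200) and (698,200)). The stop is up and the button has sprung back.

```bash
python3 -c "
from workcell import env
print(env.job_done())"
```

```text
the job is handed in; nothing more can be done
None
```

I've handed the job in, and the hand-in call gave no verdict: all three plungers present (bores 2, 4 and 5) lie in tray notches 4, 3 and 1, the lane stop is fully up, the tray is home in the bay, and the start button was pressed fully down.

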